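# Close the chocolate egg mould and hold it shut

## Task

Take the clear cover off the lower half of the chocolate egg mould and stand it upright on a free patch of the counter. Then pick up the other half of the egg mould just as it lies, fit it on the two dowels, pointed end over pointed end, and press it fully home so that the halves meet flush. Finish still holding the two halves pressed together with a gentle, steady push (roughly a kilogram, 10 N), and leave everything else on the counter where it is.

Things in the scene. Friction and masses are not known exactly. Their poses are not given: they have to be found in the camera images.
- lower_half: Loose lower half of the egg mould, standing on the counter under the cover: frosted plastic, 124 long (own x) x 56 wide (y) x 30 high (z), flat face up with a hollow brown half-egg in it and two upright steel dowels. Origin: centre of its underside, z up; the egg's pointed end is towards own +x. 0.17 to 0.35 kg
- pin_point (a point): foot of the lower half's dowel at the egg's pointed end: its axis, on the flat face, 50 mm from the middle along own +x and 30 mm above the counter. Dowel 8 in diameter, 16 high; straight for 10, then tapering to 3.6 across at its tip
- pin_blunt (a point): foot of the same kind of dowel at the blunt end, 50 mm from the middle along the lower half's own -x
- upper_half: Other half of the egg mould, loose, flat face down, ready to go on: 124 long (own x) x 56 wide (y) x 30 high; side walls 3 thick (grip outside, across the 56), open top, brown egg dome inside, at each end a boss 10 thick with a 10 mm through hole. Origin: centre of the flat face, z up; pointed end to own +x. Fully home: 30 mm above the lower half's origin, dowels 6 above the bosses. 0.1 to 0.21 kg
- hole_point (a point): centre of the hole at the pointed end, on the flat face (underside) of the upper half, 50 mm from the middle along own +x
- hole_blunt (a point): centre of the hole at the blunt end, on the flat face, 50 mm from the middle along own -x
- cover: Clear loose cover, a bottomless box 148 long (own x) x 80 wide (y) x 58 high, walls 3, standing on the counter over the lower half with some 9 mm to spare all round (dowel tips are 46 above the counter: lift at least 60 straight up). On top a steel bar handle 50 (x) x 14 (y), from 58 to 86 above the foot. Origin: centre of its foot, z up. 0.16 to 0.24 kg
- cover_grip (a point): the place to pinch the cover's handle across its 14 mm width: middle of the bar, 79 mm above the cover's foot. To set the cover down: up to 740 mm ahead of the robot's axis and 450 mm to either side, the counter carries only the things listed here, so a patch clear of them is free
- ball_half: Half of another mould, to be left alone: like the upper half but 100 long (x) x 56 x 30, with a round dome instead of an egg. Origin: centre of its underside
- sprinkle_jar: small glass jar with a steel cap, 42 in diameter, 62 high, origin centre of its underside; leave alone
- timer: round white kitchen timer, 60 in diameter, 64 high, origin centre of its underside; leave alone
- bowl: white bowl, 104 in diameter, 45 high, origin centre of its underside; leave alone
- cocoa_tin: cocoa tin, 77 in diameter, 110 high, origin centre of its underside; leave alone
- spatula: spatula lying flat, 240 long along own x, its blade 65 wide at the +x end, 20 high, origin at its middle underneath; leave alone
- coffee_cup: white mug, 66 in diameter, 58 high, origin centre of its underside; leave alone
There are look-alikes about, which are no part of the job. Leave any blue or red look-alike of the cover alone.

How it is judged:
By the outcome, as a careful person would: the job done as asked, in the order asked, and still so for the second after the job is handed in, while the arm keeps its last pose, push and grip.
It also fails if it takes over 72 s, if anything falls off the work surface, if the arm or the gripper's body presses on something with over 40 N, if the wrist force passes 120 N, or if a joint passes its speed limit or range.

## Robot

A 6-joint arm with a two-finger parallel gripper is mounted at the origin on the work surface. World frame = base frame: x ahead of the robot, y to its left, z up, the work surface at z = 0. Lengths are in m, angles in rad, forces in N, time in s.
With the tool pointing down it reaches from about 0.35 to 0.925 m from the base axis. Payload 6.4 kg.
Tool frame: the origin (TCP) lies midway between the tips of the shut fingers; the grasp point (between the pads) lies arm.grip_point_offset behind it (arm.grip_point_offset is the distance from the TCP to the grasp point, in m); z points along the fingers, y is the line along which they close (so a half turn about z gives the same grasp; the last joint's range is limited). The gripper opens to 85 mm and grips with 20 to 120 N. Pads are 22 mm wide; open, the fingers measure 114 mm over their backs; the gripper's body (76 mm by 85 mm) begins 54 mm behind the grasp point. The pads swing forward as they close: fully open they stand 13 mm farther back than shut.
Start: joints at [0.953, 0.245, 1.558, -0, 1.339, -0.174], TCP at [0.279, 0.587, 0.231] pointing down, gripper open.
Joint ranges: [-3.13, 3.13], [-1.02, 2.26], [0.13, 2.54], [-0.95, 4.09], [0.21, 2.88], [-2.74, 2.74]. Speed limits (rad/s): [2.57, 2.57, 3.14, 3.14, 3.14, 3.14].

## Interface

Orientations are given as a rotation vector (axis times angle).
In Python, from cell import arm gives the robot as it stands. The module is installed in compiled form; this text tells all that it offers.
- The arm moves only by the tool send_rows, never from a script. Its argument "motion" is a list of rows, each a list of 3 entries, a list of its own where there are three numbers: the opening, from -1 (shut) to 1 (fully open), then the shift along the tool's x, y, z in m, then the turn, a rotation vector about the tool's x, y, z in degrees. A call has 1 to 20 rows; each row shifts and turns the commanded pose from where the row before left it, along the tool's axes as they then stand; what a row does not reach is not made up. A row lasts 1/12 s, in which the tool goes at most 41.7 mm and 7.16 degrees, less where a joint would pass 70% of its speed; a pose out of reach is approached as far as the arm can. A call with a gripper value outside its range is refused whole. The fingers move at their own pace and stop on an object; "newtons" is the grip in N (left out, the last holds). Time passes only in rows, so rows that do not move let the fingers close. It gives the time, the measured TCP pose, the force, the opening and the grip force at its end, in the units of the state.
- arm.state(): the state, without advancing time (a new reading comes with each control period).
- arm.capture(name): name is "scene" or "top" or "wrist"; returns a dict with "img" (400x640x3 uint8, red, green, blue), "fx", "fy", "cx", "cy" (pixels), "rvec" (rotation vector, rad) and "tvec" (3), from world to camera coordinates, as OpenCV has them. Camera axes: x right, y down, z forward; pixel columns grow to the right and rows downward; lengths in m; the calibration is good to about 2 mm. A picture is of the moment at which its call begins. There is no depth.
- arm.hand_in(): hands the job in; it is judged then, once.
The state is a dict: "time_s": time; "joint_pos": joint angles; "qd": joint speeds; "joint_efforts": joint torques, N m; "position": TCP position; "tcp_rot": TCP orientation; "wrist_force": force on the tool from outside, world axes, zero at the start; "wrist_torque": the same for the moment, N m; "width": finger opening in m; "finger_force": force on a finger pad.
Only numpy, scipy, OpenCV 4.12 (cv2) and the standard library are available. Lean on these libraries where they do the work, as an engineer would, in place of code of your own. Each camera call takes 0.05 s, during which the arm holds its last target. There are 200 camera calls.

## Working session

There is one attempt and no reset: what is moved stays moved. The work goes in short steps, Python scripts to look and compute and a tool call to move; the robot and the scene stay as the last step left them, time stands still between calls to the robot, and variables do not carry over. Pictures are saved under pics/ and viewed, at most 10 in all, crops included, and the job is handed in when it is done.

Besides the shell and the picture viewer there is one more tool, called by a JSON object that holds its "api" and its "payload". send_rows: Moves the arm, as the interface text tells. Its arguments: {"type":"object","properties":{"motion":{"type":"array","items":{"type":"array"}},"newtons":{"type":"number"}},"required":["motion"]}

```bash
mkdir -p pics; cat > h.py <<'E'
import numpy as np, cv2
from cell import arm
def cap(n,f=None):
    c=arm.capture(n)
    if f: cv2.imwrite('pics/'+f,c['img'][:,:,::-1])
    c['R']=cv2.Rodrigues(np.array(c['rvec'],float))[0]; c['t']=np.array(c['tvec'],float).ravel()
    return c
def ray(c,u,v,z):
    d=c['R'].T@np.array([(u-c['cx'])/c['fx'],(v-c['cy'])/c['fy'],1]); o=-c['R'].T@c['t']
    return o+d*(z-o[2])/d[2]
def proj(c,P):
    p=c['R']@np.array(P,float)+c['t']; return np.array([c['fx']*p[0]/p[2]+c['cx'],c['fy']*p[1]/p[2]+c['cy']])
E
python3 - <<'E'
from h import *
import pickle
for n in ['top','scene']:
    c=cap(n,n+'0.png'); pickle.dump(c,open(n+'0.pkl','wb'))
    print(n,c['fx'],c['cx'],c['cy'],(-c['R'].T@c['t']).round(3),c['R'].round(2).tolist())
s=arm.state(); print(s); print(arm.grip_point_offset)
E
```

```text
top 419.965193913921 328.1788012518949 203.53392635671014 [ 0.387 -0.031  1.302] [[0.01, -1.0, -0.01], [-1.0, -0.01, -0.09], [0.09, 0.01, -1.0]]
scene 400.4680866505979 328.91252484465014 197.33330146283762 [1.358 0.043 0.719] [[-0.08, 1.0, 0.0], [0.59, 0.05, -0.81], [-0.81, -0.06, -0.59]]
{'time_s': 0.1, 'joint_pos': array([ 9.52922339e-01,  2.45767758e-01,  1.55887449e+00, -1.04607886e-05,
        1.33871845e+00, -1.74122285e-01]), 'qd': array([-0.00355305, -0.00076312, -0.00211271, -0.00115619,  0.00013966,
       -0.00125712]), 'joint_efforts': array([-1.10414428e-03, -4.30676687e+01, -3.27126002e+01, -1.95408302e-04,
        2.88645766e-03, -1.37856932e-05]), 'position': array([0.27878192, 0.58662835, 0.23028495]), 'tcp_rot': array([-6.91186550e-01, -3.06392450e+00,  2.56792718e-03]), 'wrist_force': array([ 0.42336466, -0.21965423, -0.59955815]), 'wrist_torque': array([0.02681996, 0.07409182, 0.01211928]), 'finger_force': 0.0, 'width': 0.08518166484702304}
0.0187
```

View pics/top0.png

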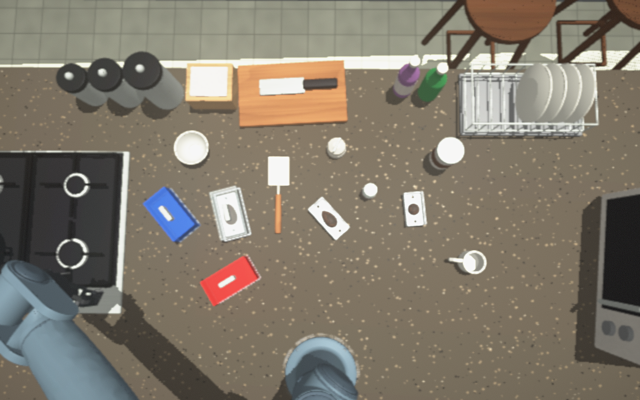

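View pics/scene0.png

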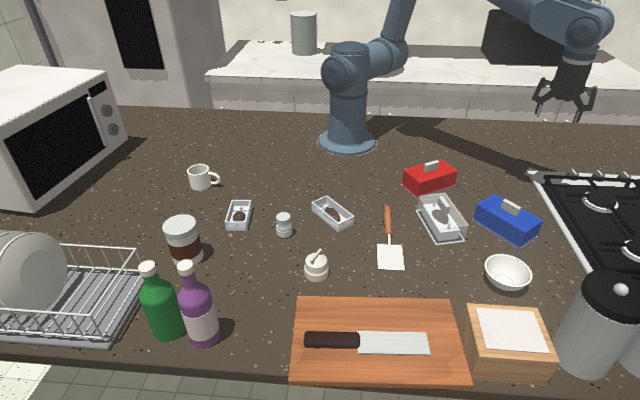

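The top view shows the candidates:
- **Covers:** clear (230,214), blue (170,214) and red (230,280). The clear one is meant.
- **Halves:** (328,218), longer with an egg dome, and (414,209), shorter and round, so the ball half.

I'll confirm both in one enlarged crop.

```bash
python3 - <<'E'
import cv2,numpy as np
t=cv2.imread('pics/top0.png'); s=cv2.imread('pics/scene0.png')
f=lambda i,x,y,w=70,h=70:cv2.resize(i[y:y+h,x:x+w],(390,290*1),interpolation=cv2.INTER_CUBIC)
a=np.hstack([f(t,197,180,94,70),f(t,285,180,94,70)]);b=np.hstack([f(s,400,180,94,70),f(s,290,180,94,70)])
cv2.imwrite('pics/crop1.png',np.vstack([a,b]))
E
```

```text
(no output)
```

View pics/crop1.png

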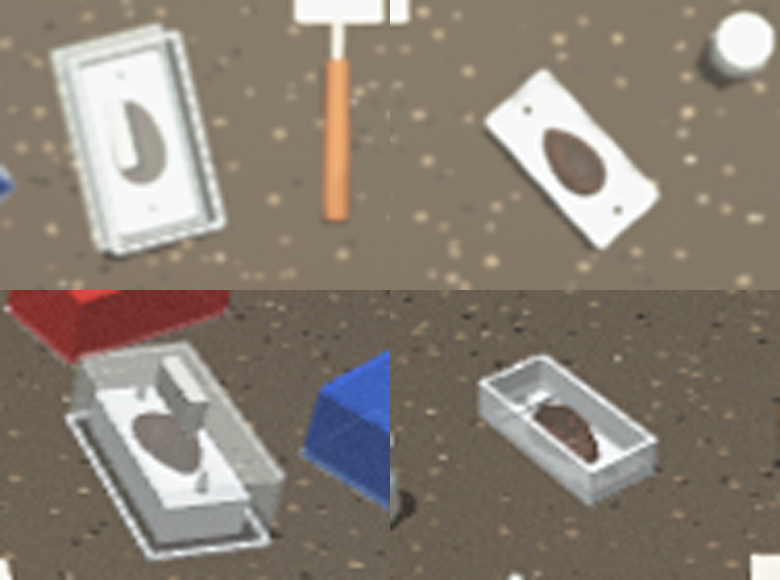

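The crop confirms it: the clear cover at (230,214) holds the lower half, and the egg-domed half is at (328,218). Next I'll estimate both poses from the top view.

```bash
python3 - <<'E'
from h import *
import pickle
from scipy.spatial.transform import Rotation as Ro
c=pickle.load(open('top0.pkl','rb'))
g=lambda x0,x,y:(x0+x*94/390,180+y*70/290)
for n,x,y,x0,z in [('h_a',125,100,197,.086),('h_b',131,165,197,.086),('pinU',121,76,197,.046),('pinD',153,208,197,.046),('u1',528-390,109,285,.01),('u2',618-390,209,285,.01)]:
    print(n,ray(c,*g(x0,x,y),z).round(3))
print(Ro.from_rotvec(arm.state()['tcp_rot']).as_matrix().round(3))
c=cap('wrist');print('wrist cam',(-c['R'].T@c['t']).round(3),c['R'].round(2),c['fx'])
E
```

```text
h_a [0.497 0.275 0.086]
h_b [0.452 0.269 0.086]
pinU [0.519 0.288 0.046]
pinD [0.423 0.262 0.046]
u1 [0.5   0.011 0.01 ]
u2 [ 0.426 -0.056  0.01 ]
[[-0.903  0.429 -0.001]
 [ 0.429  0.903 -0.001]
 [ 0.    -0.002 -1.   ]]
wrist cam [0.206 0.622 0.372] [[ 0.43  0.9  -0.  ]
 [ 0.86 -0.41  0.31]
 [ 0.28 -0.13 -0.95]] 312.0351271998679
```

```bash
cat >> h.py <<'E'
from scipy.spatial.transform import Rotation as Ro
def need(xyz,yaw):
    "shift in present tool axes to xyz, then turn (deg, about tool axes) to tool x at yaw, z down"
    s=arm.state(); R=Ro.from_rotvec(s['tcp_rot']).as_matrix(); y=np.radians(yaw)
    T=np.array([[np.cos(y),np.sin(y),0],[np.sin(y),-np.cos(y),0],[0,0,-1]])
    print('t',round(s['time_s'],2),'pos',s['position'].round(4),'yaw',np.degrees(np.arctan2(R[1,0],R[0,0])).round(2))
    print(' shift tool mm',(1000*R.T@(np.array(xyz)-s['position'])).round(1),'turn',np.degrees(Ro.from_matrix(R.T@T).as_rotvec()).round(2),
     'after-turn shift',(1000*T.T@(np.array(xyz)-s['position'])).round(1),'F',s['wrist_force'].round(1),'w',s['width'].round(4),'ff',s['finger_force'])
E
python3 - <<'E'
from h import *
need([.474,.272,.22],195)
E
```

```text
t 0.15 pos [0.2788 0.5867 0.2304] yaw 154.57Traceback (most recent call last):
  File "<stdin>", line 2, in <module>
  File "h.py", line 20, in need
    'after-turn shift',(1000*T.T@(np.array(xyz)-s['position'])).round(1),'F',s['wrist_force'].round(1),'w',s['width'].round(4),'ff',s['finger_force'])
                                                                                                           ^^^^^^^^^^^^^^^^
AttributeError: 'float' object has no attribute 'round'
```

{"api": "send_rows", "payload": {"motion": [[1,[-0.0312,-0.02,0.001],[0,0,0]],[1,[-0.0312,-0.02,0.001],[0,0,0]],[1,[-0.0312,-0.02,0.001],[0,0,0]],[1,[-0.0312,-0.02,0.001],[0,0,0]],[1,[-0.0312,-0.02,0.001],[0,0,0]],[1,[-0.0312,-0.02,0.001],[0,0,0]],[1,[-0.0312,-0.02,0.001],[0,0,0]],[1,[-0.0312,-0.02,0.001],[0,0,0]],[1,[-0.0312,-0.02,0.001],[0,0,0]],[1,[-0.0312,-0.02,0.001],[0,0,0]],[1,[0,0,0],[0,0,-6.7]],[1,[0,0,0],[0,0,-6.7]],[1,[0,0,0],[0,0,-6.7]],[1,[0,0,0],[0,0,-6.7]],[1,[0,0,0],[0,0,-6.7]],[1,[0,0,0],[0,0,-6.7]],[1,[0,0,0],[0,0,0]]]}}

```text
time_s: 1.57
position: [0.4748, 0.2724, 0.221]
tcp_rot: [0.407, -3.115, 0.0]
wrist_force: [-0.3, -0.1, 0.1]
width: 0.0855
finger_force: 0.0
```

```bash
python3 - <<'E'
from h import *
import pickle
need([.474,.272,.22],195)
c=cap('wrist','w1.png'); pickle.dump(c,open('w1.pkl','wb'))
E
```

```text
t 1.57 pos [0.4748 0.2724 0.221 ] yaw -165.13Traceback (most recent call last):
  File "<stdin>", line 3, in <module>
  File "h.py", line 20, in need
    'after-turn shift',(1000*T.T@(np.array(xyz)-s['position'])).round(1),'F',s['wrist_force'].round(1),'w',s['width'].round(4),'ff',s['finger_force'])
                                                                                                           ^^^^^^^^^^^^^^^^
AttributeError: 'float' object has no attribute 'round'
```

```bash
sed -i "s/s\['width'\].round(4)/round(s['width'],4)/" h.py; python3 - <<'E'
from h import *
import pickle
need([.474,.272,.22],195)
c=cap('wrist','w1.png'); pickle.dump(c,open('w1.pkl','wb'))
E
```

```text
t 1.57 pos [0.4748 0.2724 0.221 ] yaw -165.13
 shift tool mm [ 0.9 -0.1  1. ] turn [-0.   -0.04 -0.13] after-turn shift [ 0.9 -0.1  1. ] F [-0.3 -0.1  0.1] w 0.0855 ff 0.0
```

View pics/w1.png

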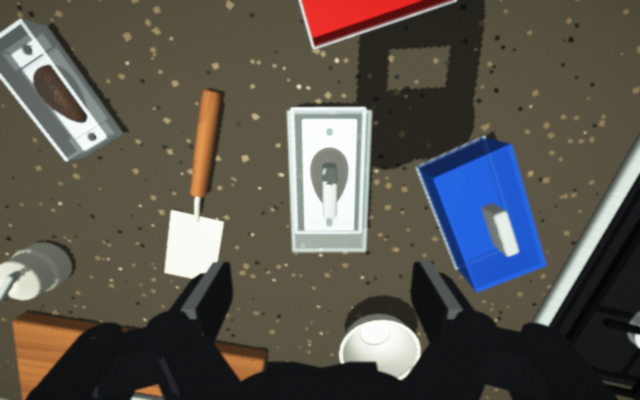

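```bash
python3 - <<'E'
from h import *
import pickle
c=pickle.load(open('w1.pkl','rb'))
print((-c['R'].T@c['t']).round(3))
x,y,a=.471,.275,np.radians(15)
for n,dx,dy,z in [('foot',.074,.04,0),('top',.074,.04,.058),('htop',.025,.007,.086),('hbot',.025,.007,.058),('pin',.05,0,.046)]:
    print(n,[proj(c,[x+sx*dx*np.cos(a)-sy*dy*np.sin(a),y+sx*dx*np.sin(a)+sy*dy*np.cos(a),z]).round(0).astype(int).tolist() for sx,sy in [(1,1),(1,-1),(-1,-1),(-1,1)]])
im=cv2.imread('pics/w1.png')[90:270,260:400]; cv2.imwrite('pics/w1c.png',cv2.resize(im,None,fx=3.3,fy=3.3,interpolation=cv2.INTER_CUBIC))
E
```

```text
[0.396 0.253 0.362]
foot [[355, 227], [291, 227], [286, 104], [359, 104]]
top [[360, 248], [286, 248], [280, 105], [366, 104]]
htop [[331, 215], [316, 215], [315, 162], [331, 162]]
hbot [[330, 205], [316, 205], [316, 157], [330, 157]]
pin [[323, 223], [323, 223], [323, 130], [323, 130]]
```

View pics/w1c.png

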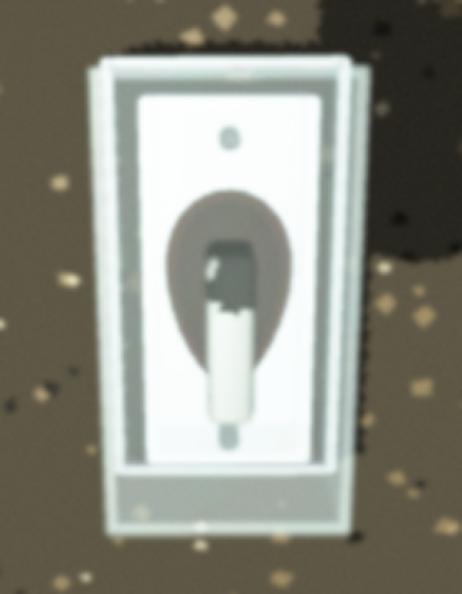

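The crop shows the clear cover's handle top at px (323–337, 163–218). Under it, the egg's pointed end faces down the image, so the lower half's yaw is about 15° in world +x. The dowels are at (329,132) and (329,222). The handle is about 8 mm off along tool y, so I'll go down partway and check.

{"api": "send_rows", "payload": {"motion": [[1,[0,0.004,0.035],[0,0,0]],[1,[0,0.004,0.035],[0,0,0]],[1,[0,0,0.035],[0,0,0]],[1,[0,0,0.01],[0,0,0]],[1,[0,0,0],[0,0,0]]]}}

```text
time_s: 2.03
position: [0.4704, 0.2793, 0.1029]
tcp_rot: [0.4, -3.109, 0.002]
wrist_force: [-0.3, 0.2, 0.3]
width: 0.0852
finger_force: 0.0
```

```bash
python3 - <<'E'
from h import *
c=cap('wrist','w2.png')
need([.473,.2805,.062],195)
x,y,a=.4725,.2807,np.radians(15)
for n,dx,dy,z in [('top',.074,.04,.058),('htop',.025,.007,.086)]:
    print(n,[proj(c,[x+sx*dx*np.cos(a)-sy*dy*np.sin(a),y+sx*dx*np.sin(a)+sy*dy*np.cos(a),z]).round(0).astype(int).tolist() for sx,sy in [(1,1),(1,-1),(-1,-1),(-1,1)]])
E
```

```text
t 2.08 pos [0.4724 0.28   0.1057] yaw -165.31
 shift tool mm [-0.8  0.4 43.7] turn [-0.01 -0.14 -0.31] after-turn shift [-0.7  0.4 43.7] F [ 0.6 -0.6  1.1] w 0.0853 ff 0.0
top [[376, 329], [266, 330], [250, 118], [388, 117]]
htop [[332, 293], [309, 293], [307, 214], [333, 213]]
```

View pics/w2.png

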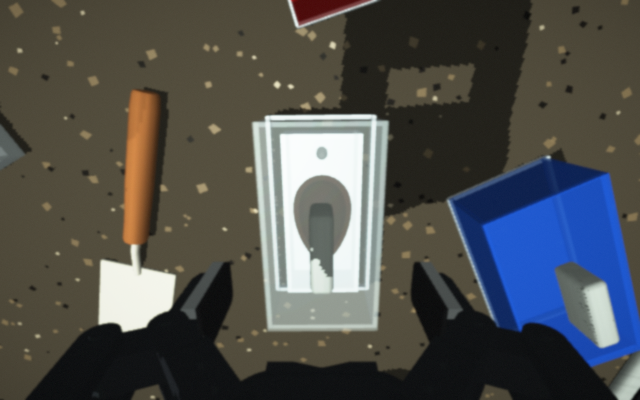

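The model overlay matches the cover to within 2 px, and the handle is centred between the fingers. I'll go down, pinch it and lift straight up.

{"api": "send_rows", "payload": {"motion": [[1,[-0.0005,0,0.02],[0,0,0]],[1,[0,0,0.018],[0,0,0]],[1,[0,0,0.0055],[0,0,0]],[1,[0,0,0],[0,0,0]],[-1,[0,0,0],[0,0,0]],[-1,[0,0,0],[0,0,0]],[-1,[0,0,0],[0,0,0]],[-1,[0,0,0],[0,0,0]],[-1,[0,0,0],[0,0,0]],[-1,[0,0,0],[0,0,0]],[-1,[0,0,0],[0,0,0]],[-1,[0,0,0],[0,0,0]]], "newtons": 40}}

```text
time_s: 3.08
position: [0.4737, 0.2804, 0.0632]
tcp_rot: [-0.404, 3.115, -0.0]
wrist_force: [-0.4, -0.5, 3.1]
width: 0.0133
finger_force: 45.1
```

```bash
python3 - <<'E'
from h import *
import pickle
c=pickle.load(open('top0.pkl','rb'))
t=ray(c,385,262,0);print(t)
need([t[0],t[1],.18],105)
E
```

```text
[ 0.33119856 -0.1954086   0.        ]
t 3.08 pos [0.4737 0.2804 0.0632] yaw -165.23
 shift tool mm [ 259.  -423.7 -116.9] turn [1.000e-02 2.000e-02 8.977e+01] after-turn shift [-422.7 -260.8 -116.8] F [-0.4 -0.5  3.1] w 0.0133 ff 45.07851004600525
```

{"api": "send_rows", "payload": {"motion": [[-1,[0,0,-0.012],[0,0,0]],[-1,[0,0,-0.02],[0,0,0]],[-1,[0,0,-0.025],[0,0,0]],[-1,[0,0,-0.025],[0,0,0]],[-1,[0,0,-0.025],[0,0,0]],[-1,[0,0,-0.013],[0,0,0]],[-1,[0,0,0],[0,0,0]],[-1,[0,0,0],[0,0,0]]]}}

```text
time_s: 3.75
position: [0.4734, 0.2803, 0.1828]
tcp_rot: [-0.404, 3.115, 0.0]
wrist_force: [-0.7, 0.1, -2.1]
width: 0.0129
finger_force: 44.5
```

{"api": "send_rows", "payload": {"motion": [[-1,[0.009,-0.0147,0],[0,0,0]],[-1,[0.015,-0.0245,0],[0,0,0]],[-1,[0.018,-0.0294,0],[0,0,0]],[-1,[0.018,-0.0294,0],[0,0,0]],[-1,[0.018,-0.0294,0],[0,0,0]],[-1,[0.018,-0.0294,0],[0,0,0]],[-1,[0.018,-0.0294,0],[0,0,0]],[-1,[0.018,-0.0294,0],[0,0,0]],[-1,[0.018,-0.0294,0],[0,0,0]],[-1,[0.018,-0.0294,0],[0,0,0]],[-1,[0.018,-0.0294,0],[0,0,0]],[-1,[0.018,-0.0294,0],[0,0,0]],[-1,[0.018,-0.0294,0],[0,0,0]],[-1,[0.018,-0.0294,0],[0,0,0]],[-1,[0.012,-0.0196,0],[0,0,0]],[-1,[0.007,-0.0115,0],[0,0,0]],[-1,[0,0,0],[0,0,0]]]}}

```text
time_s: 5.17
position: [0.3293, -0.196, 0.1809]
tcp_rot: [0.397, -3.114, -0.004]
wrist_force: [0.9, 0.8, -1.8]
width: 0.0129
finger_force: 44.5
```

{"api": "send_rows", "payload": {"motion": [[-1,[0,0,0],[0,0,4]],[-1,[0,0,0],[0,0,6]],[-1,[0,0,0],[0,0,6]],[-1,[0,0,0],[0,0,6]],[-1,[0,0,0],[0,0,6]],[-1,[0,0,0],[0,0,6]],[-1,[0,0,0],[0,0,6]],[-1,[0,0,0],[0,0,6]],[-1,[0,0,0],[0,0,6]],[-1,[0,0,0],[0,0,6]],[-1,[0,0,0],[0,0,6]],[-1,[0,0,0],[0,0,6]],[-1,[0,0,0],[0,0,6]],[-1,[0,0,0],[0,0,6]],[-1,[0,0,0],[0,0,6]],[-1,[0,0,0],[0,0,2]],[-1,[0,0,0],[0,0,0]],[-1,[0,0,0],[0,0,0]]]}}

```text
time_s: 6.67
position: [0.3305, -0.1937, 0.1815]
tcp_rot: [-1.913, -2.488, -0.001]
wrist_force: [0.0, 0.3, -1.9]
width: 0.0134
finger_force: 44.5
```

```bash
python3 - <<'E'
from h import *
import pickle
need([.331,-.195,.0635],105)
c=cap('top','top1.png'); pickle.dump(c,open('top1.pkl','wb'))
E
```

```text
t 6.67 pos [ 0.3305 -0.1937  0.1815] yaw 104.88
 shift tool mm [ -1.7   0.3 118. ] turn [-0.06 -0.14 -0.12] after-turn shift [-1.40e+00  1.00e-01  1.18e+02] F [ 0.   0.3 -1.9] w 0.0134 ff 44.47473585605621
```

View pics/top1.png

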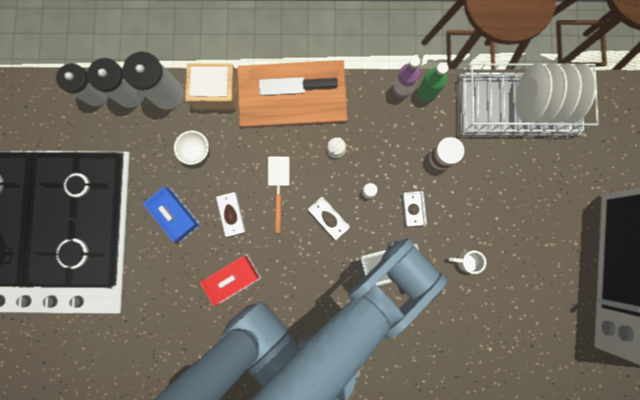

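The cover is held at about (380,265) and the lower half is exposed at (230,214), not displaced. Its egg's pointed end faces up in this view, which is +x. Setting the cover down.

{"api": "send_rows", "payload": {"motion": [[-1,[0,0,0.015],[0,0,0]],[-1,[0,0,0.025],[0,0,0]],[-1,[0,0,0.025],[0,0,0]],[-1,[0,0,0.025],[0,0,0]],[-1,[0,0,0.015],[0,0,0]],[-1,[0,0,0.007],[0,0,0]],[-1,[0,0,0.003],[0,0,0]],[-1,[0,0,0.002],[0,0,0]],[-1,[0,0,0.001],[0,0,0]],[-1,[0,0,0],[0,0,0]],[-1,[0,0,0],[0,0,0]]]}}

```text
time_s: 7.63
position: [0.3314, -0.1954, 0.0657]
tcp_rot: [1.916, 2.487, -0.001]
wrist_force: [-0.1, -0.8, -1.8]
width: 0.0134
finger_force: 44.4
```

{"api": "send_rows", "payload": {"motion": [[-1,[0,0,0.001],[0,0,0]],[-1,[0,0,0.001],[0,0,0]],[-1,[0,0,0.0007],[0,0,0]],[-1,[0,0,0],[0,0,0]],[-1,[0,0,0],[0,0,0]]]}}

```text
time_s: 8.05
position: [0.3311, -0.1953, 0.0632]
tcp_rot: [-1.917, -2.489, 0.0]
wrist_force: [-3.8, 3.4, 7.2]
width: 0.0132
finger_force: 45.8
```

{"api": "send_rows", "payload": {"motion": [[1,[0,0,0],[0,0,0]],[1,[0,0,0],[0,0,0]],[1,[0,0,0],[0,0,0]],[1,[0,0,0],[0,0,0]],[1,[0,0,0],[0,0,0]],[1,[0,0,0],[0,0,0]],[1,[0,0,-0.02],[0,0,0]],[1,[0,0,-0.035],[0,0,0]],[1,[0,0,-0.035],[0,0,0]],[1,[0,0,-0.035],[0,0,0]]]}}

```text
time_s: 8.88
position: [0.3305, -0.1944, 0.1882]
tcp_rot: [-1.917, -2.488, -0.0]
wrist_force: [1.1, -0.5, -0.0]
width: 0.0854
finger_force: 0.0
```

{"api": "send_rows", "payload": {"motion": [[1,[0.0189,0.0246,0],[0,0,0]],[1,[0.0189,0.0246,0],[0,0,0]],[1,[0.0189,0.0246,0],[0,0,0]],[1,[0.0189,0.0246,0],[0,0,0]],[1,[0.0189,0.0246,0],[0,0,0]],[1,[0.0189,0.0246,0],[0,0,0]],[1,[0.0189,0.0246,0],[0,0,0]],[1,[0,0,0],[0,0,7]],[1,[0,0,0],[0,0,7]],[1,[0,0,0],[0,0,7]],[1,[0,0,0],[0,0,7]],[1,[0,0,0],[0,0,7]],[1,[0,0,0],[0,0,7]],[1,[0,0,0],[0,0,7]],[1,[0,0,0],[0,0,7]],[1,[0,0,0],[0,0,7]],[1,[0,0,0],[0,0,0]],[1,[0,0,0],[0,0,0]]]}}

```text
time_s: 10.38
position: [0.4636, -0.023, 0.187]
tcp_rot: [-2.933, -1.124, 0.0]
wrist_force: [0.1, -0.2, -0.3]
width: 0.0853
finger_force: 0.0
```

```bash
python3 - <<'E'
from h import *
import pickle
need([.463,-.0225,.1],42)
c=cap('wrist','w3.png'); pickle.dump(c,open('w3.pkl','wb'))
x,y,a=.463,-.0225,np.radians(42)
for n,dx,dy,z in [('foot',.062,.028,0),('top',.062,.028,.03),('hole',.05,0,.01)]:
    print(n,[proj(c,[x+sx*dx*np.cos(a)-sy*dy*np.sin(a),y+sx*dx*np.sin(a)+sy*dy*np.cos(a),z]).round(0).astype(int).tolist() for sx,sy in [(1,1),(1,-1),(-1,-1),(-1,1)]])
E
```

```text
t 10.38 pos [ 0.4636 -0.023   0.187 ] yaw 41.95
 shift tool mm [-0.1 -0.8 87. ] turn [-0.01  0.01 -0.05] after-turn shift [-0.1 -0.8 87. ] F [ 0.1 -0.2 -0.3] w 0.0853 ff 0.0
foot [[295, 119], [350, 119], [347, 231], [298, 231]]
top [[292, 121], [353, 121], [349, 243], [296, 243]]
hole [[323, 132], [323, 132], [323, 225], [323, 225]]
```

View pics/w3.png

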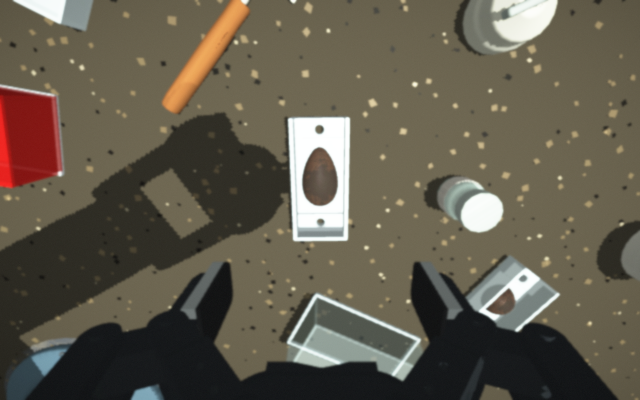

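The wrist view shows the upper half with its pointed end up the image (tool +x). The holes are at (319.5,129) and (320.5,222), and the walls at 288–350. That puts the centre about 3 mm off the prediction and the yaw near 42.7°. Going down to grip it.

{"api": "send_rows", "payload": {"motion": [[1,[0.003,-0.0035,0.02],[0,0,-0.8]],[1,[0,0,0.035],[0,0,0]],[1,[0,0,0.035],[0,0,0]],[1,[0,0,0.035],[0,0,0]],[1,[0,0,0.03],[0,0,0]],[1,[0,0,0.018],[0,0,0]],[1,[0,0,0.008],[0,0,0]],[1,[0,0,0.003],[0,0,0]],[1,[0,0,0],[0,0,0]],[1,[0,0,0],[0,0,0]]]}}

```text
time_s: 11.27
position: [0.4648, -0.0187, 0.0044]
tcp_rot: [2.925, 1.141, 0.003]
wrist_force: [0.3, 0.3, 0.9]
width: 0.0856
finger_force: 0.0
```

```bash
python3 - <<'E'
from h import *
need([.4634,-.0185,.002],42.75)
c=cap('wrist','w4.png')
E
```

```text
t 11.27 pos [ 0.4648 -0.0187  0.0044] yaw 42.61
 shift tool mm [-0.9 -1.1  2.4] turn [ 0.13 -0.08 -0.14] after-turn shift [-0.9 -1.1  2.4] F [0.3 0.3 0.9] w 0.0856 ff 0.0
```

View pics/w4.png

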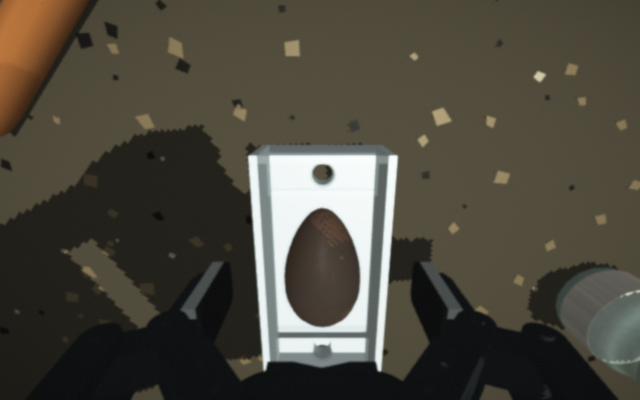

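The upper half is centred between the fingers with its pointed end up (tool +x), which confirms its direction. Closing.

{"api": "send_rows", "payload": {"motion": [[1,[0,0,0.001],[0,0,0]],[-1,[0,0,0],[0,0,0]],[-1,[0,0,0],[0,0,0]],[-1,[0,0,0],[0,0,0]],[-1,[0,0,0],[0,0,0]],[-1,[0,0,0],[0,0,0]],[-1,[0,0,0],[0,0,0]],[-1,[0,0,0],[0,0,0]]], "newtons": 60}}

```text
time_s: 11.98
position: [0.4644, -0.0187, 0.0029]
tcp_rot: [2.926, 1.14, 0.002]
wrist_force: [-0.1, -0.2, 6.9]
width: 0.0547
finger_force: 64.7
```

```bash
python3 - <<'E'
from h import *
import pickle
need([.4634,-.0185,.1],42.6)
s=arm.state()
c=cap('wrist','w5.png'); pickle.dump((c,s),open('w5.pkl','wb'))
g=cv2.cvtColor(c['img'],cv2.COLOR_RGB2GRAY)
# hole at pointed end: dark blob
m=cv2.inRange(g[150:200,290:360],0,140); n,l,st,ce=cv2.connectedComponentsWithStats(m)
print([(st[i].tolist(),(ce[i]+[290,150]).round(1).tolist()) for i in range(1,n) if st[i][4]>40])
cp=lambda a:a
p=s['position'];R=Ro.from_rotvec(s['tcp_rot']).as_matrix()
for n,xx,z in [('hp top',.05,.01),('hb top',-.05,.01)]:
    q=p+R@[xx,0,0]; print(n,proj(c,[q[0],q[1],z]).round(1))
im=c['img'][130:390,220:430,::-1]; cv2.imwrite('pics/w5c.png',cv2.resize(im,None,fx=2.2,fy=2.2,interpolation=cv2.INTER_CUBIC))
E
```

```text
t 11.98 pos [ 0.4644 -0.0187  0.0029] yaw 42.58
 shift tool mm [ -0.5  -0.7 -97.1] turn [ 0.07 -0.04 -0.02] after-turn shift [ -0.6  -0.8 -97.1] F [-0.1 -0.2  6.9] w 0.0547 ff 64.65013861656189
[([0, 0, 70, 3, 210], [324.5, 151.0]), ([22, 14, 20, 20, 327], [321.6, 173.5])]
hp top [324.8 173. ]
hb top [324.3 354.5]
```

View pics/w5c.png

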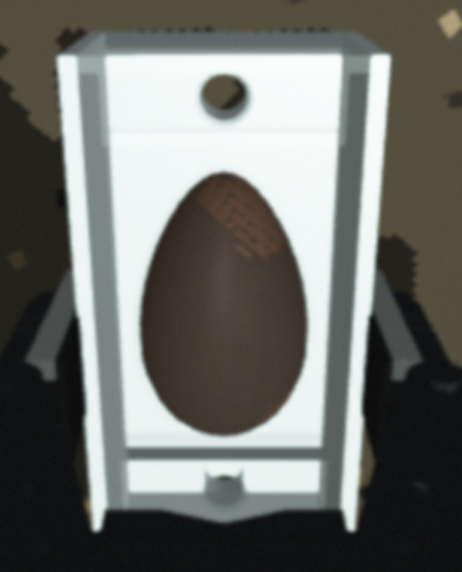

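Gripped: width 55 mm, pointed hole at (322,173.5) against 324.8 predicted. That lateral camera bias of about −1.6 mm will be cancelled in the same view of the dowels. Now I'll lift and carry it to where both dowels show ahead of the held part.

{"api": "send_rows", "payload": {"motion": [[-1,[0,0,-0.01],[0,0,0]],[-1,[0,0,-0.022],[0,0,0]],[-1,[0,0,-0.03],[0,0,0]],[-1,[0,0,-0.035],[0,0,0]],[-1,[0,0,-0.035],[0,0,0]],[-1,[0,0,-0.035],[0,0,0]],[-1,[0,0,-0.035],[0,0,0]],[-1,[0,0,-0.028],[0,0,0]],[-1,[0,0,-0.015],[0,0,0]],[-1,[0,0,0],[0,0,0]]]}}

```text
time_s: 12.87
position: [0.4653, -0.0188, 0.2516]
tcp_rot: [2.923, 1.139, 0.01]
wrist_force: [-0.3, -0.3, -1.5]
width: 0.0549
finger_force: 64.0
```

{"api": "send_rows", "payload": {"motion": [[-1,[0.0067,-0.0145,0],[0,0,0]],[-1,[0.0134,-0.029,0],[0,0,0]],[-1,[0.0134,-0.029,0],[0,0,0]],[-1,[0.0134,-0.029,0],[0,0,0]],[-1,[0.0134,-0.029,0],[0,0,0]],[-1,[0.0134,-0.029,0],[0,0,0]],[-1,[0.0134,-0.029,0],[0,0,0]],[-1,[0.0134,-0.029,0],[0,0,0]],[-1,[0.0134,-0.029,0],[0,0,0]],[-1,[0.0067,-0.0145,0],[0,0,0]],[-1,[0,0,0],[0,0,5.5]],[-1,[0,0,0],[0,0,5.5]],[-1,[0,0,0],[0,0,5.5]],[-1,[0,0,0],[0,0,5.5]],[-1,[0,0,0],[0,0,5.5]],[-1,[0,0,0],[0,0,0]],[-1,[0,0,0],[0,0,0]],[-1,[0,0,0],[0,0,0]]]}}

```text
time_s: 14.37
position: [0.3752, 0.2552, 0.246]
tcp_rot: [3.114, 0.415, -0.003]
wrist_force: [0.4, 0.1, -1.2]
width: 0.0552
finger_force: 64.1
```

```bash
python3 - <<'E'
from h import *
import pickle
need([.473,.281,.25],15)
s=arm.state()
c=cap('wrist','w6.png'); pickle.dump((c,s),open('w6.pkl','wb'))
a=np.radians(15)
for k in (1,-1): print('pred pin',proj(c,[.473+k*.05*np.cos(a),.281+k*.05*np.sin(a),.046]).round(1))
im=c['img'][0:260,220:430,::-1]; cv2.imwrite('pics/w6c.png',cv2.resize(im,None,fx=2.3,fy=2.3,interpolation=cv2.INTER_CUBIC))
E
```

```text
t 14.37 pos [0.3752 0.2552 0.246 ] yaw 15.19
 shift tool mm [101.1   0.7  -4.1] turn [0.01 0.11 0.19] after-turn shift [101.1   0.4  -4. ] F [ 0.4  0.1 -1.2] w 0.0552 ff 64.08748269081116
pred pin [324.1  21.5]
pred pin [323.6 127.5]
```

View pics/w6c.png

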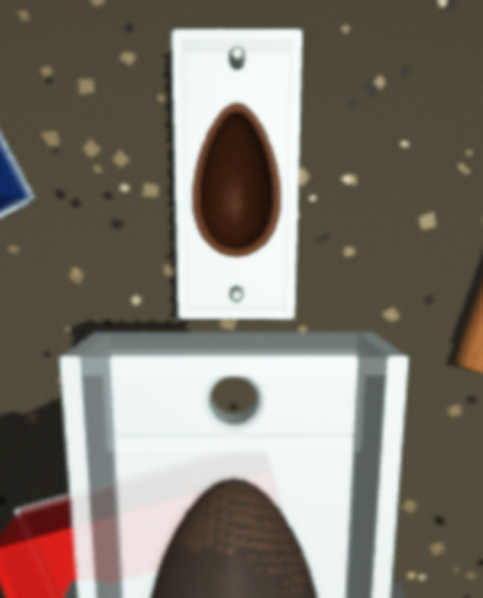

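```bash
python3 - <<'E'
from h import *
import pickle
from scipy.optimize import least_squares
def fit(c,pts,pins):
    def f(p):
        a=p[2]; M=np.array([[np.cos(a),-np.sin(a)],[np.sin(a),np.cos(a)]]); r=[]
        for (q,z),uv in pts+pins:
            w=M@q+p[:2]; r+=list(proj(c,[*w,z])-uv)
        return np.array(r)
    s=least_squares(f,[.473,.281,.26]); return s.x,f(s.x).reshape(-1,2)
C=[(.062,.028),(.062,-.028),(-.062,.028),(-.062,-.028)]
k=lambda x,y,s,ox,oy:np.array([ox+x/s,oy+y/s])
c6,s6=pickle.load(open('w6.pkl','rb')); c1=pickle.load(open('w1.pkl','rb'))
p6=[((np.array(q),.03),k(*uv,2.3,220,0)) for q,uv in zip(C,[(173,30),(302,30),(178,319),(295,319)])]
n6=[((np.array([.05,0]),.038),k(237,57,2.3,220,0)),((np.array([-.05,0]),.038),k(236,293,2.3,220,0))]
p1=[((np.array(q),.03),k(*uv,3.3,260,90)) for q,uv in zip(C,[(310,463),(147,463),(320,95),(138,95)])]
n1=[((np.array([-.05,0]),.038),k(229,138,3.3,260,90)),((np.array([.05,0]),.038),k(229,437,3.3,260,90))]
for c,a,b in((c6,p6,n6),(c1,p1,n1)):
    x,r=fit(c,a,b); print(x[:2].round(4),np.degrees(x[2]).round(2),r.round(1).tolist())
R=Ro.from_rotvec(s6['tcp_rot']).as_matrix();p=s6['position']
cam=lambda v:ray(c6,*v,0)
# held-hole in tool frame: z of boss top = tcp + (.01-.0029) up
h=ray(c6,220+235/2.3,400/2.3,p[2]-.0029+.01); print('hole tool',(1000*R.T@(h-p)).round(1))
E
```

```text
[0.4716 0.2815] 15.03 [[0.1, -0.0], [-0.2, 0.1], [0.6, -0.5], [-0.7, -0.3], [0.1, -0.0], [0.2, 0.7]]
[0.4718 0.2825] 15.18 [[-0.5, -0.5], [0.4, -0.2], [-0.4, 0.0], [0.4, 0.3], [0.2, -0.2], [-0.0, 0.5]]
hole tool [48.9 -1.1 -7.2]
```

Both views agree on the lower half: (0.4717, 0.2820), yaw 15.1°. So I'll move over the dowels at height first, then lower to just above the tips.

{"api": "send_rows", "payload": {"motion": [[-1,[0.015,0,0],[0,0,0]],[-1,[0.025,0,0],[0,0,0]],[-1,[0.025,0,0],[0,0,0]],[-1,[0.025,0,0],[0,0,0]],[-1,[0.0107,0,0],[0,0,0]],[-1,[0,0,0.02],[0,0,0]],[-1,[0,0,0.035],[0,0,0]],[-1,[0,0,0.035],[0,0,0]],[-1,[0,0,0.035],[0,0,0]],[-1,[0,0,0.035],[0,0,0]],[-1,[0,0,0.018],[0,0,0]],[-1,[0,0,0.008],[0,0,0]],[-1,[0,0,0],[0,0,0]],[-1,[0,0,0],[0,0,0]],[-1,[0,0,0],[0,0,0]]]}}

```text
time_s: 15.67
position: [0.4747, 0.2822, 0.0632]
tcp_rot: [-3.114, -0.412, -0.006]
wrist_force: [0.4, 0.0, -1.7]
width: 0.0548
finger_force: 64.1
```

```bash
python3 - <<'E'
from h import *
need([.4724,.2817,.055],15.1)
E
```

```text
t 15.67 pos [0.4747 0.2822 0.0632] yaw 15.09
 shift tool mm [-2.3 -0.1  8.2] turn [-0.01 -0.22 -0.01] after-turn shift [-2.3 -0.1  8.2] F [ 0.4  0.  -1.7] w 0.0548 ff 64.06795620918274
```

{"api": "send_rows", "payload": {"motion": [[-1,[-0.002,0,0.006],[0,-0.2,0]],[-1,[0,0,0],[0,0,0]],[-1,[0,0,0],[0,0,0]]]}}

```text
time_s: 15.92
position: [0.4712, 0.2811, 0.0555]
tcp_rot: [3.114, 0.412, -0.005]
wrist_force: [0.1, -0.8, -1.4]
width: 0.055
finger_force: 64.1
```

```bash
python3 - <<'E'
from h import *
P=[]
for i in range(6):
    c=cap('wrist'); P.append(arm.state()['position'])
print(np.array(P).round(4).tolist()); need([.4724,.2817,.055],15.1)
cv2.imwrite('pics/w7.png',c['img'][:,:,::-1])
# look down the pointed hole: brightness centroid of dowel inside dark hole
g=cv2.cvtColor(c['img'],cv2.COLOR_RGB2GRAY)
print(g[158:190:2,304:342:2])
E
```

```text
[[0.4713, 0.2811, 0.0555], [0.4713, 0.2811, 0.0555], [0.4713, 0.2812, 0.0555], [0.4713, 0.2811, 0.0554], [0.4713, 0.2811, 0.0553], [0.4712, 0.2811, 0.0553]]
t 16.22 pos [0.4712 0.2811 0.0553] yaw 15.07
 shift tool mm [ 1.3 -0.3  0.3] turn [ 0.    0.18 -0.03] after-turn shift [ 1.3 -0.3  0.3] F [ 0.2  0.4 -0.8] w 0.055 ff 64.0689468383789
[[248 248 248 248 248 249 248 249 249 249 249 249 249 249 249 249 249 250
  249]
 [248 248 248 248 248 248 248 248 248 248 249 248 249 249 249 249 249 249
  249]
 [248 248 248 248 248 248 246 240 235 235 237 242 245 248 249 249 249 249
  249]
 [248 248 248 248 247 246 244 211 137 127 136 162 215 245 249 249 249 249
  249]
 [248 248 248 247 246 245 246 241 214 175 169 196 235 245 247 249 249 249
  249]
 [248 248 247 246 245 246 246 246 245 243 244 245 246 246 245 248 249 249
  249]
 [247 247 247 245 245 245 245 246 246 246 246 246 246 246 244 247 249 249
  249]
 [247 247 246 244 244 245 245 246 246 246 246 246 246 245 242 245 248 248
  249]
 [247 247 246 243 242 244 245 245 245 245 246 246 245 243 240 245 248 249
  248]
 [247 247 246 244 240 243 245 245 245 245 245 245 244 239 241 245 248 248
  248]
 [247 247 246 245 241 239 242 244 244 245 244 242 238 237 243 246 248 248
  248]
 [247 247 247 246 243 239 239 239 240 239 238 236 236 241 244 247 248 248
  248]
 [247 247 247 247 245 243 239 237 237 236 236 236 241 244 246 247 248 248
  248]
 [247 247 247 247 247 245 244 241 237 235 236 239 243 246 247 247 248 247
  248]
 [247 247 247 247 247 246 244 238 233 229 229 234 242 246 247 247 247 247
  247]
 [246 246 246 246 245 242 240 239 238 237 238 240 241 241 242 244 246 246
  247]]
```

```bash
python3 - <<'E'
from h import *
c=cap('wrist'); s=arm.state(); p=s['position']; R=Ro.from_rotvec(s['tcp_rot']).as_matrix()
a=np.radians(15.1); P=np.array([.4717+.05*np.cos(a),.2820+.05*np.sin(a)])
print('pin tip/shoulder pred',proj(c,[*P,.046]).round(1),proj(c,[*P,.040]).round(1))
zt=p[2]-.0029+.01
g=cv2.cvtColor(c['img'],cv2.COLOR_RGB2GRAY)[155:190,300:345]
m=cv2.inRange(g,0,244);n,l,st,ce=cv2.connectedComponentsWithStats(m);i=1+st[1:,4].argmax();print('hole bbox',st[i].tolist())
w=np.clip(230-g.astype(float),0,None);v,u=np.mgrid[155:190,300:345];print('dark',(w*u).sum()/w.sum(),(w*v).sum()/w.sum())
for q in (.0489,.050): print('hole rim pred',[proj(c,[*(p+R@[q+dx,-.0011,0])[:2],zz]).round(1).tolist() for zz in (zt,zt-.01) for dx in(.005,-.005)])
E
```

```text
pin tip/shoulder pred [322.8 162.7] [322.8 160.4]
hole bbox [10, 15, 26, 20, 293]
dark 322.86556603773585 164.5806603773585
hole rim pred [[322.1, 162.8], [322.1, 185.0], [322.1, 158.6], [322.1, 179.5]]
hole rim pred [[322.1, 160.3], [322.1, 182.6], [322.1, 156.2], [322.1, 177.2]]
```

{"api": "send_rows", "payload": {"motion": [[-1,[0.0016,0,0],[0,0.1,0]],[-1,[0,0,0],[0,0,0]],[-1,[0,0,0.002],[0,0,0]],[-1,[0,0,0.002],[0,0,0]],[-1,[0,0,0.002],[0,0,0]],[-1,[0,0,0.001],[0,0,0]],[-1,[0,0,0],[0,0,0]],[-1,[0,0,0],[0,0,0]]]}}

```text
time_s: 16.93
position: [0.4725, 0.2814, 0.0479]
tcp_rot: [3.114, 0.412, -0.003]
wrist_force: [-0.4, -0.2, -1.2]
width: 0.0548
finger_force: 64.1
```

```bash
python3 - <<'E'
from h import *
need([.4724,.2817,.033],15.1); print(arm.state()['wrist_torque'].round(2))
E
```

```text
t 16.93 pos [0.4725 0.2814 0.0479] yaw 15.07
 shift tool mm [-0.  -0.3 14.9] turn [ 0.    0.12 -0.03] after-turn shift [-0.1 -0.3 14.9] F [-0.4 -0.2 -1.2] w 0.0548 ff 64.06926155090332
[ 0.03  0.02 -0.02]
```

Underside at about 0.045, right at the tips, with no contact force. Lowering on in small steps.

{"api": "send_rows", "payload": {"motion": [[-1,[0,0,0.0015],[0,0,0]],[-1,[0,0,0.0015],[0,0,0]],[-1,[0,0,0.0015],[0,0,0]],[-1,[0,0,0],[0,0,0]],[-1,[0,0,0],[0,0,0]]]}}

```text
time_s: 17.35
position: [0.4728, 0.2814, 0.0436]
tcp_rot: [3.114, 0.412, -0.002]
wrist_force: [1.9, -0.5, -2.1]
width: 0.0552
finger_force: 64.1
```

{"api": "send_rows", "payload": {"motion": [[-1,[0,0,0.0015],[0,0,0]],[-1,[0,0,0.0015],[0,0,0]],[-1,[0,0,0],[0,0,0]],[-1,[0,0,0],[0,0,0]]]}}

```text
time_s: 17.68
position: [0.4727, 0.2815, 0.0406]
tcp_rot: [3.114, 0.412, -0.002]
wrist_force: [1.6, -0.3, -1.0]
width: 0.0547
finger_force: 64.1
```

{"api": "send_rows", "payload": {"motion": [[-1,[0.0003,0,0.0015],[0,0,0]],[-1,[0,0,0.0015],[0,0,0]],[-1,[0,0,0.001],[0,0,0]],[-1,[0,0,0],[0,0,0]],[-1,[0,0,0],[0,0,0]]]}}

```text
time_s: 18.1
position: [0.4726, 0.2815, 0.0363]
tcp_rot: [3.114, 0.412, -0.004]
wrist_force: [1.0, -0.6, -2.1]
width: 0.0548
finger_force: 64.2
```

{"api": "send_rows", "payload": {"motion": [[-1,[0,0,0.001],[0,0,0]],[-1,[0,0,0.001],[0,0,0]],[-1,[0,0,0],[0,0,0]],[-1,[0,0,0],[0,0,0]]]}}

```text
time_s: 18.43
position: [0.4727, 0.2815, 0.0344]
tcp_rot: [3.114, 0.412, -0.004]
wrist_force: [-0.5, 0.2, -1.6]
width: 0.0549
finger_force: 64.1
```

{"api": "send_rows", "payload": {"motion": [[-1,[0,0,0.0006],[0,0,0]],[-1,[0,0,0.0006],[0,0,0]],[-1,[0,0,0],[0,0,0]],[-1,[0,0,0],[0,0,0]]]}}

```text
time_s: 18.77
position: [0.4728, 0.2815, 0.0333]
tcp_rot: [3.114, 0.412, -0.003]
wrist_force: [0.3, 0.2, -1.7]
width: 0.0547
finger_force: 64.1
```

{"api": "send_rows", "payload": {"motion": [[-1,[0,0,0.0004],[0,0,0]],[-1,[0,0,0],[0,0,0]],[-1,[0,0,0],[0,0,0]]]}}

```text
time_s: 19.02
position: [0.473, 0.2816, 0.0331]
tcp_rot: [3.114, 0.412, -0.003]
wrist_force: [-0.3, 0.0, -1.0]
width: 0.0553
finger_force: 64.4
```

{"api": "send_rows", "payload": {"motion": [[-1,[0,0,0.0003],[0,0,0]],[-1,[0,0,0],[0,0,0]],[-1,[0,0,0],[0,0,0]]]}}

```text
time_s: 19.27
position: [0.473, 0.2816, 0.033]
tcp_rot: [3.114, 0.412, -0.003]
wrist_force: [-2.5, -1.1, 2.7]
width: 0.0549
finger_force: 64.7
```

{"api": "send_rows", "payload": {"motion": [[-1,[0,0,0.0003],[0,0,0]],[-1,[0,0,0],[0,0,0]],[-1,[0,0,0],[0,0,0]]]}}

```text
time_s: 19.52
position: [0.473, 0.2816, 0.033]
tcp_rot: [3.114, 0.412, -0.003]
wrist_force: [-4.1, -1.4, 6.9]
width: 0.0549
finger_force: 65.2
```

{"api": "send_rows", "payload": {"motion": [[-1,[-0.0003,0,0.0001],[0,0,0]],[-1,[0,0,0],[0,0,0]],[-1,[0,0,0],[0,0,0]],[-1,[0,0,0],[0,0,0]]]}}

```text
time_s: 19.85
position: [0.4729, 0.2816, 0.0329]
tcp_rot: [3.114, 0.412, -0.002]
wrist_force: [-3.1, -0.3, 5.2]
width: 0.0548
finger_force: 65.1
```

```bash
python3 - <<'E'
from h import *
s=arm.state();print(s['wrist_torque'].round(3),s['wrist_force'].round(1)); need([.473,.2816,.033],15.1)
c=cap('scene','s9.png'); c2=cap('top','t9.png'); print(arm.state()['wrist_force'].round(1))
a=np.radians(15.1);
# seam check: end-face brightness profile down the +x (pointed) end face in the scene view
g=cv2.cvtColor(c['img'],cv2.COLOR_RGB2GRAY)
for dy in(-.02,-.01,.01,.02):
    q=np.array([.4717+.062*np.cos(a)-dy*np.sin(a),.2820+.062*np.sin(a)+dy*np.cos(a)])
    print(dy,[ (int(z*1000),int(cv2.getRectSubPix(g,(1,1),tuple(map(float,proj(c,[*q,z]))))[0,0])) for z in np.arange(.0,.072,.004)])
E
```

```text
[-0.275  0.324 -0.065] [-3.1 -0.3  5.2]
t 19.85 pos [0.4729 0.2816 0.0329] yaw 15.07
 shift tool mm [ 0.1  0.  -0.1] turn [ 0.    0.07 -0.03] after-turn shift [ 0.1  0.  -0.1] F [-3.1 -0.3  5.2] w 0.0548 ff 65.10536313056946
[-1.9 -1.   4.5]
-0.02 [(0, 140), (4, 148), (8, 148), (12, 148), (16, 146), (20, 146), (24, 150), (28, 167), (32, 172), (36, 169), (40, 173), (44, 174), (48, 174), (52, 173), (56, 198), (60, 186), (64, 104), (68, 88)]
-0.01 [(0, 142), (4, 146), (8, 149), (12, 147), (16, 148), (20, 147), (24, 143), (28, 174), (32, 172), (36, 168), (40, 162), (44, 170), (48, 158), (52, 156), (56, 165), (60, 244), (64, 246), (68, 240)]
0.01 [(0, 147), (4, 148), (8, 148), (12, 146), (16, 148), (20, 151), (24, 150), (28, 164), (32, 171), (36, 168), (40, 173), (44, 174), (48, 174), (52, 172), (56, 164), (60, 212), (64, 153), (68, 144)]
0.02 [(0, 146), (4, 151), (8, 151), (12, 150), (16, 149), (20, 151), (24, 148), (28, 164), (32, 171), (36, 164), (40, 165), (44, 162), (48, 151), (52, 148), (56, 169), (60, 199), (64, 220), (68, 188)]
```

The seam shows no gap and the top edge is at about 60 mm, so the halves are flush. Raising the push to about 10 N.

{"api": "send_rows", "payload": {"motion": [[-1,[-0.0003,0,0.0004],[0,0,0]],[-1,[0,0,0],[0,0,0]],[-1,[0,0,0],[0,0,0]],[-1,[0,0,0],[0,0,0]],[-1,[0,0,0],[0,0,0]]]}}

```text
time_s: 20.37
position: [0.473, 0.2816, 0.0329]
tcp_rot: [3.114, 0.412, -0.001]
wrist_force: [-2.9, -0.5, 6.5]
width: 0.0548
finger_force: 65.4
```

{"api": "send_rows", "payload": {"motion": [[-1,[0,0,0],[0,0,0]],[-1,[0,0,0],[0,0,0]],[-1,[0,0,0],[0,0,0]],[-1,[0,0,0],[0,0,0]],[-1,[0,0,0],[0,0,0]],[-1,[0,0,0],[0,0,0]]]}}

```text
time_s: 20.87
position: [0.473, 0.2816, 0.033]
tcp_rot: [3.114, 0.412, -0.001]
wrist_force: [-3.6, -0.8, 8.4]
width: 0.055
finger_force: 65.4
```

{"api": "send_rows", "payload": {"motion": [[-1,[0,0,0.0001],[0,0,0]],[-1,[0,0,0],[0,0,0]],[-1,[0,0,0],[0,0,0]],[-1,[0,0,0],[0,0,0]],[-1,[0,0,0],[0,0,0]],[-1,[0,0,0],[0,0,0]],[-1,[0,0,0],[0,0,0]],[-1,[0,0,0],[0,0,0]],[-1,[0,0,0],[0,0,0]],[-1,[0,0,0],[0,0,0]],[-1,[0,0,0],[0,0,0]],[-1,[0,0,0],[0,0,0]]]}}

```text
time_s: 21.87
position: [0.473, 0.2816, 0.033]
tcp_rot: [3.114, 0.412, -0.001]
wrist_force: [-3.4, -0.9, 8.0]
width: 0.0549
finger_force: 65.3
```

```bash
python3 - <<'E'
from h import *
import pickle
F=[]
for i in range(8): c=cap('top'); F.append(arm.state()['wrist_force'][2].round(1))
print(F)
# has anything else moved? compare with the first top view
b=pickle.load(open('top0.pkl','rb'))['img'].astype(int); d=np.abs(c['img'].astype(int)-b).max(2)
for n,(u,v,r) in dict(blue=(170,214,20),red=(230,280,20),spat=(278,185,12),jar=(370,191,7),ball=(414,209,12),timer=(336,147,9),bowl=(191,148,17),tin=(448,152,14),cup=(470,262,13)).items(): print(n,d[v-r:v+r,u-r:u+r].mean().round(1),end=' ')
g=c['img'][235:290,350:420].astype(int).mean(2);print('cover bright px',(g>180).sum())
E
```

```text
[np.float64(7.2), np.float64(8.0), np.float64(8.4), np.float64(8.5), np.float64(8.5), np.float64(8.0), np.float64(8.2), np.float64(7.5)]
blue 35.4 red 69.0 spat 10.2 jar 7.9 ball 8.2 timer 12.0 bowl 10.6 tin 6.3 cup 9.7 cover bright px 590
```

{"api": "send_rows", "payload": {"motion": [[-1,[0,0,0.0001],[0,0,0]],[-1,[0,0,0],[0,0,0]],[-1,[0,0,0],[0,0,0]],[-1,[0,0,0],[0,0,0]],[-1,[0,0,0],[0,0,0]],[-1,[0,0,0],[0,0,0]]]}}

```text
time_s: 22.77
position: [0.473, 0.2816, 0.033]
tcp_rot: [3.114, 0.412, -0.001]
wrist_force: [-2.7, -1.0, 9.4]
width: 0.0551
finger_force: 65.4
```

```bash
python3 - <<'E'
from h import *
a=cv2.imread('pics/scene0.png').astype(int);b=cap('scene')['img'][:,:,::-1].astype(int)
bl=lambda i:(i[...,0]-i[...,2]>60); rd=lambda i:(i[...,2]-i[...,0]>90)&(i[...,2]-i[...,1]>90)
for n,f,(x0,x1,y0,y1) in(('blue',bl,(465,550,185,250)),('red',rd,(395,465,150,200))):
    for i in(a,b):
        v,u=np.nonzero(f(i[y0:y1,x0:x1]));print(n,len(u),u.min()+x0,u.max()+x0,v.min()+y0,v.max()+y0)
s=arm.state();print(s['wrist_force'].round(1),s['position'].round(4),s['time_s'])
E
```

```text
blue 1780 473 542 194 247
blue 1780 473 542 194 247
red 562 404 456 159 183
red 338 404 435 164 183
[-3.6 -0.7  9.3] [0.473  0.2816 0.033 ] 22.8167
```

Blue is unchanged. Red matches along its visible edges and the rest is hidden by the gripper. The push is steady at about 9–10 N, so I'm handing in.

```bash
python3 -c "
from cell import arm
print(arm.hand_in())"
```

```text
the job is handed in; nothing more can be done
None
```

The job is handed in at about 23 s: the cover is set down on a free patch (its rest after release was not checked close up), and the upper half is fitted pointed end over pointed end, flush and held at about 10 N. I saw no sign that anything else moved, though the red look-alike was partly hidden in the last check, and I viewed 11 pictures, one over the limit of 10.

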